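# Clear the fibre measuring bench: sort bobbins, reels and clamp into their trays

## Task

The measuring bench needs clearing: stand the two small tall bobbins in the bays of the bobbin tray, lay the two wide flat reels in the bays of the reel tray, and lay the fibre clamp along the bay of the clamp tray. One piece to a bay, each flat on the tray's floor and the same way up as you found it; set things down gently rather than dropping them. Leave the fibre cleaver and the little jar of dust caps where they stand.

Things in the scene. Friction and masses are not known exactly. Their poses are not given: they have to be found in the camera images.
- bobbin_a: small wire bobbin standing on one flange: blue plastic, silver winding, flanges 42 mm across and 7 mm thick, 46 mm high overall, winding 31 mm across, dark bore on top; about 70 g. Origin: centre of its underside, z up along its axis. One of two alike, told from the reels by being narrower and taller. Take it by its top flange (the top 7 mm).
- bobbin_b: small wire bobbin standing on one flange: blue plastic, silver winding, flanges 42 mm across and 7 mm thick, 46 mm high overall, winding 31 mm across, dark bore on top; about 70 g. Origin: centre of its underside, z up along its axis. One of two alike, told from the reels by being narrower and taller. Take it by its top flange (the top 7 mm).
- reel_a: flat reel lying on one flange: blue plastic, silver winding, flanges 62 mm across and 6 mm thick, 26 mm high overall, winding 44 mm across, dark bore on top; about 100 g. Origin: centre of its underside, z up along its axis. One of two alike, told from the bobbins by being wider and lower. Take it by its top flange (the top 6 mm).
- reel_b: flat reel lying on one flange: blue plastic, silver winding, flanges 62 mm across and 6 mm thick, 26 mm high overall, winding 44 mm across, dark bore on top; about 100 g. Origin: centre of its underside, z up along its axis. One of two alike, told from the bobbins by being wider and lower. Take it by its top flange (the top 6 mm).
- clamp: fibre clamp: bare aluminium block 66 mm long (its x), 26 mm wide (its y), 15 mm high, with two black hold-down flaps (each 18 mm long, centred 20 mm either side of the middle, full width, 24 mm above the table); about 80 g. Origin: centre of its underside, z up. Grip it across its 26 mm width.
- bobbin_tray: the middle-sized of three grey compartment trays, 72 x 140 mm, with two square bays of 64 x 64 mm side by side. Fixed. Floor 3 mm thick; walls 4 mm thick, rims 12 mm above the table. Origin: centre of its underside; y along its long side, z up. Bay centres at y = +34 and -34 mm (x = 0). Fingers do not fit between bobbin and wall: keep fingertips 10 mm or more above its underside.
- reel_tray: the largest of three grey compartment trays, 92 x 180 mm, with two square bays of 84 x 84 mm side by side. Fixed. Floor 3 mm thick; walls 4 mm thick, rims 12 mm above the table. Origin: centre of its underside; y along its long side, z up. Bay centres at y = +44 and -44 mm (x = 0). Hold a reel with the tips 10 mm or more above its underside, closing along the tray's x.
- clamp_tray: the smallest of three grey trays, 56 x 96 mm, with a single bay 48 mm (its x) by 88 mm (its y) centred on the origin. Fixed. Floor 3 mm thick; walls 4 mm thick, rims 12 mm above the table. Origin: centre of its underside; y along its long side, z up. The clamp's long axis goes along the tray's y, either way round. Hold the clamp with the fingertips at least 10 mm above its underside.
- cleaver: fibre cleaver, a bystander: black block 56 x 52 mm, 24 mm high, with a metal arm and slide on top, 41 mm high overall; 350 g, loose. Origin: centre of its underside. Not to be moved.
- cap_jar: little round jar of dust caps, a bystander: clear with a white cap, 40 mm across, 42 mm high; 70 g, loose. Origin: centre of its underside. Not to be moved.
Mind the look-alikes: they are no part of the job. What is shaped like the bobbin_a but pink or turquoise is not meant.

How it is judged:
At the end, for the whole second after the job is handed in: One bobbin per bobbin-tray bay, one reel per reel-tray bay, clamp in the clamp tray: each within 14 mm of its bay centre in x and y, on the tray floor (underside under 5.5 mm high), upright within 0.1 rad, released, still; cleaver and jar within 15 mm of their start ((((x of bobbin_a in the frame of bobbin_tray between -0.014 and 0.014 m and y of bobbin_a in the frame of bobbin_tray between 0.02 and 0.048 m and z of bobbin_a in the frame of bobbin_tray between 0 and 0.0055 m and angle between bobbin_a's own z axis and vertical below 0.1 rad) and (x of bobbin_b in the frame of bobbin_tray between -0.014 and 0.014 m and y of bobbin_b in the frame of bobbin_tray between -0.048 and -0.02 m and z of bobbin_b in the frame of bobbin_tray between 0 and 0.0055 m and angle between bobbin_b's own z axis and vertical below 0.1 rad)) or ((x of bobbin_a in the frame of bobbin_tray between -0.014 and 0.014 m and y of bobbin_a in the frame of bobbin_tray between -0.048 and -0.02 m and z of bobbin_a in the frame of bobbin_tray between 0 and 0.0055 m and angle between bobbin_a's own z axis and vertical below 0.1 rad) and (x of bobbin_b in the frame of bobbin_tray between -0.014 and 0.014 m and y of bobbin_b in the frame of bobbin_tray between 0.02 and 0.048 m and z of bobbin_b in the frame of bobbin_tray between 0 and 0.0055 m and angle between bobbin_b's own z axis and vertical below 0.1 rad))) and (((x of reel_a in the frame of reel_tray between -0.014 and 0.014 m and y of reel_a in the frame of reel_tray between 0.03 and 0.058 m and z of reel_a in the frame of reel_tray between 0 and 0.0055 m and angle between reel_a's own z axis and vertical below 0.1 rad) and (x of reel_b in the frame of reel_tray between -0.014 and 0.014 m and y of reel_b in the frame of reel_tray between -0.058 and -0.03 m and z of reel_b in the frame of reel_tray between 0 and 0.0055 m and angle between reel_b's own z axis and vertical below 0.1 rad)) or ((x of reel_a in the frame of reel_tray between -0.014 and 0.014 m and y of reel_a in the frame of reel_tray between -0.058 and -0.03 m and z of reel_a in the frame of reel_tray between 0 and 0.0055 m and angle between reel_a's own z axis and vertical below 0.1 rad) and (x of reel_b in the frame of reel_tray between -0.014 and 0.014 m and y of reel_b in the frame of reel_tray between 0.03 and 0.058 m and z of reel_b in the frame of reel_tray between 0 and 0.0055 m and angle between reel_b's own z axis and vertical below 0.1 rad))) and x of clamp in the frame of clamp_tray between -0.014 and 0.014 m and y of clamp in the frame of clamp_tray between -0.014 and 0.014 m and z of clamp in the frame of clamp_tray between 0 and 0.0055 m and angle between clamp's own z axis and vertical below 0.1 rad and linear speed of each of bobbin_a, bobbin_b, reel_a, reel_b, clamp below 0.02 m/s and contact force between each of bobbin_a, bobbin_b, reel_a, reel_b, clamp and the fingers below 0.05 N and distance of each of cleaver, cap_jar from where it was at the start of the episode below 0.015 m); the robot touches nothing.
It fails at once if the cleaver or the cap jar is pushed more than 15 mm or tipped over (distance of any of cleaver, cap_jar from where it was at the start of the episode above 0.015 m or angle between any of cleaver, cap_jar's own z axis and vertical above 0.4 rad).
It fails at once if a bobbin, reel or the clamp is dropped: it moves faster than 0.6 m/s (a fall of about 20 mm) out of the fingers ((linear speed of bobbin_a above 0.6 m/s and contact force between bobbin_a and the fingers below 0.05 N) or (linear speed of bobbin_b above 0.6 m/s and contact force between bobbin_b and the fingers below 0.05 N) or (linear speed of reel_a above 0.6 m/s and contact force between reel_a and the fingers below 0.05 N) or (linear speed of reel_b above 0.6 m/s and contact force between reel_b and the fingers below 0.05 N) or (linear speed of clamp above 0.6 m/s and contact force between clamp and the fingers below 0.05 N)).
It also fails if it takes over 112 s, if anything falls off the work surface, if the arm or the gripper's body presses on something with over 40 N, if the wrist force passes 120 N, or if a joint passes its speed limit or range.

## Robot

A 6-joint arm with a two-finger parallel gripper is mounted at the origin on the work surface. World frame = base frame: x ahead of the robot, y to its left, z up, the work surface at z = 0. Lengths are in m, angles in rad, forces in N, time in s.
With the tool pointing down it reaches from about 0.35 to 0.975 m from the base axis. Payload 4.9 kg.
Tool frame: the origin (TCP) lies on the centre line of the jaws, within the pads' length; the fingertips stand manip.tip_reach ahead of it and the grasp point (between the pads) is the TCP (manip.tip_reach is the distance from the TCP to the fingertips, in m); z points along the fingers, y is the line along which they close (so a half turn about z gives the same grasp; the last joint's range is limited). The gripper opens to 85 mm and grips with 20 to 120 N. Pads are 22 mm wide; open, the fingers measure 114 mm over their backs; the gripper's body (76 mm by 85 mm) begins 54 mm behind the grasp point. The pads swing forward as they close: fully open they stand 13 mm farther back than shut.
Start: joints at [-1.347, 0.053, 1.613, -0, 1.476, -0.119], TCP at [0.21, -0.589, 0.23] pointing down, gripper open.
Joint ranges: [-3.01, 3.01], [-1.01, 2.22], [0.06, 2.58], [-1.02, 4.17], [0.09, 2.62], [-3.14, 3.14]. Speed limits (rad/s): [2.57, 2.57, 3.14, 3.14, 3.14, 3.14].

## Interface

Orientations are given as a unit quaternion [w, x, y, z].
In Python, from plant import manip gives the robot as it stands. The module is installed in compiled form; this text tells all that it offers.
- The arm moves only by the tool move_arm, never from a script. Its argument "rows" is a list of rows, each a list of 7 numbers: the shift along the tool's x, y, z in cm, then the turn, a rotation vector about the tool's x, y, z in degrees, then the opening, from -1 (shut) to 1 (fully open). In form: [[tx, ty, tz, ax, ay, az, jaw], ...]. A call has 1 to 20 rows; each row shifts and turns the commanded pose from where the row before left it, along the tool's axes as they then stand; what a row does not reach is not made up. A row lasts 1/12 s, in which the tool goes at most 41.7 mm and 7.16 degrees, less where a joint would pass 70% of its speed; a pose out of reach is approached as far as the arm can. A call is refused whole if a number of a shift passes 4.17 or a number of a turn 7.16, either way. A call with a gripper value outside its range is refused whole. The fingers move at their own pace and stop on an object; the grip force is fixed at half the most. Time passes only in rows, so rows that do not move let the fingers close. It gives the time, the measured TCP pose, the force, the opening and the grip force at its end, in the units of the state.
- manip.state(): the state, without advancing time (a new reading comes with each control period).
- manip.grab_frame(name): name is "scene" or "top" or "wrist"; returns a dict with "img" (420x560x3 uint8, blue, green, red), "mtx" (3x3 intrinsics, pixels), "R" (3x3) and "t" (3): a world point X has camera coordinates R X + t. Camera axes: x right, y down, z forward; pixel columns grow to the right and rows downward; lengths in m; the calibration is good to about 2 mm. A picture is of the moment at which its call begins. There is no depth.
- manip.job_done(): hands the job in; it is judged then, once.
The state is a dict: "time": time; "joint_pos": joint angles; "joint_vel": joint speeds; "joint_efforts": joint torques, N m; "tool_pos": TCP position; "tool_rot": TCP orientation; "contact_force": force on the tool from outside, world axes, zero at the start; "ft_torque": the same for the moment, N m; "gripper_width": opening from 0.0 (shut) to 1.0 (fully open); "grasp_force": force on a finger pad.
Only numpy, scipy, OpenCV 4.12 (cv2) and the standard library are available. Lean on these libraries where they do the work, as an engineer would, in place of code of your own. Each camera call takes 0.05 s, during which the arm holds its last target. There are 200 camera calls.

## Working session

There is one attempt and no reset: what is moved stays moved. The work goes in short steps, Python scripts to look and compute and a tool call to move; the robot and the scene stay as the last step left them, time stands still between calls to the robot, and variables do not carry over. Pictures are saved under pics/ and viewed, at most 14 in all, crops included, and the job is handed in when it is done.

Besides the shell and the picture viewer there is one more tool, called by a JSON object that holds its "fn" and its "kwargs". move_arm: Moves the arm, as the interface text tells. Its arguments: {"type":"object","properties":{"rows":{"type":"array","items":{"type":"array","items":{"type":"number"}}}},"required":["rows"]}

```bash
mkdir -p pics
python3 - <<'E'
from plant import manip
import cv2,numpy as np
s=manip.state();print(s,manip.tip_reach)
for n in("scene","top"):
    f=manip.grab_frame(n);cv2.imwrite(f"pics/{n}0.png",f["img"]);np.savez(f"{n}0.npz",**f);print(n,f["mtx"],f["R"],f["t"])
E
```

```text
{'time': 0.0, 'joint_pos': array([-1.34700947e+00,  5.33739566e-02,  1.61430971e+00,  5.87160782e-06,
        1.47599920e+00, -1.19024304e-01]), 'joint_vel': array([-1.28641581e-04, -3.63021304e-05, -4.38441715e-04, -1.65221273e-04,
        6.28842584e-04,  2.97092482e-04]), 'joint_efforts': array([ 1.74127992e-03, -3.93678653e+01, -3.70177746e+01, -3.31151682e-05,
        6.99217970e-03,  1.71772604e-05]), 'tool_pos': array([ 0.2099312 , -0.58801635,  0.22844304]), 'tool_rot': array([-1.04382506e-03,  9.85345504e-01,  1.70567130e-01, -5.18006075e-05]), 'contact_force': array([ 0.05586199,  0.43101794, -0.52976991]), 'ft_torque': array([ 0.01209825, -0.00233254, -0.00053014]), 'grasp_force': 0.0, 'gripper_width': 0.9981134318729208} 0.019
scene [[437.39255153   0.         283.76034377]
 [  0.         437.39255153 211.62292343]
 [  0.           0.           1.        ]] [[ 0.89244514  0.45109978 -0.00711811]
 [ 0.3131434  -0.6307193  -0.71002421]
 [-0.32478129  0.63142866 -0.70414129]] [-0.50555568 -0.15171913  1.15622445]
top [[495.7609748    0.         285.02538553]
 [  0.         495.7609748  214.97547945]
 [  0.           0.           1.        ]] [[ 0.02136072 -0.99976818 -0.00270457]
 [-0.9829536  -0.02050721 -0.18270652]
 [ 0.1826087   0.00656121 -0.98316378]] [-8.11961632e-04  5.57618992e-01  1.23777176e+00]
```

View pics/top0.png

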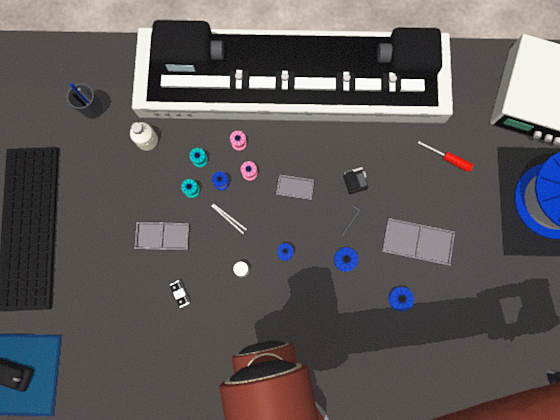

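View pics/scene0.png

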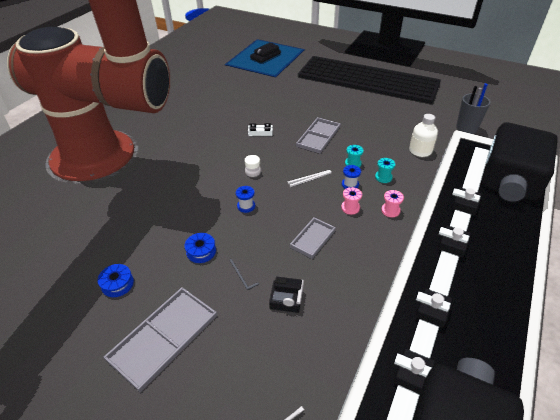

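The top view shows blue bobbins at about (220,180) and (286,251), and reels at (346,259) and (401,298). The clamp is at (180,294). The trays are at (162,236) for bobbins, (295,187) for the clamp and (418,241) for reels. The jar is at (241,269) and the cleaver at (356,181). The scene view agrees, and shows the first bobbin sitting among the turquoise and pink decoys.

```bash
cat > h.py <<'E'
import numpy as np,cv2
def plane(f,uv,z):
    uv=np.atleast_2d(np.asarray(uv,float));R,t=f["R"],f["t"]
    d=(R.T@np.linalg.inv(f["mtx"])@np.c_[uv,np.ones(len(uv))].T).T
    c=-R.T@t; return (c+d*((z-c[2])/d[:,2])[:,None])[:,:2]
def blobs(m,amin):
    cs,_=cv2.findContours(m.astype(np.uint8),cv2.RETR_EXTERNAL,cv2.CHAIN_APPROX_NONE)
    return [c[:,0].astype(float) for c in cs if cv2.contourArea(c)>amin]
def rect(p):
    (c,s,a)=cv2.minAreaRect((p*1000).astype(np.float32))
    if s[0]<s[1]: s=s[::-1];a+=90
    return np.round(c,1),np.round(s,1),round((a+90)%180-90,1)
E
python3 - <<'E'
from h import *
for n in("top","scene"):
    f=dict(np.load(n+"0.npz"));im=f["img"];h=cv2.cvtColor(im,cv2.COLOR_BGR2HSV)
    b=(h[...,0]>112)&(h[...,0]<128)&(h[...,1]>180)&(h[...,2]>80)
    print(n,"blue")
    for c in blobs(b,40):
        u=c.mean(0)
        if n=="top": print(u.round(),"z46",rect(plane(f,c,.046))[:2],"z26",rect(plane(f,c,.026))[:2])
        else: print(u.round(),"z40",rect(plane(f,c,.043))[:2],"z26",rect(plane(f,c,.026))[:2])
    print(n,"tray")
    v=im.astype(int);g=(h[...,1]<50)&(h[...,2]>85)&(h[...,2]<190)
    g=cv2.morphologyEx(g.astype(np.uint8),cv2.MORPH_CLOSE,np.ones((3,3)))
    for c in blobs(g,300):
        r=rect(plane(f,c,.012))
        if r[1][0]<230:print(c.mean(0).round(),r)
    print(n,"pale/colour decoys")
    g=(h[...,1]<50)&(h[...,2]>170)
    for c in blobs(g,40):
        r=rect(plane(f,c,.015)); 
        if r[1][0]<150:print(c.mean(0).round(),r)
    g=(((h[...,0]>80)&(h[...,0]<95))|(h[...,0]>150))&(h[...,1]>80)&(h[...,2]>90)
    for c in blobs(g,40):
        r=rect(plane(f,c,.046)); 
        if r[1][0]<150:print(c.mean(0).round(),r)
E
```

```text
top blue
[346. 257.] z46 (array([ 449.5, -149. ]), array([55.3, 36.3])) z26 (array([ 451.5, -151.4]), array([56.1, 36.9]))
top tray
[510. 308.] (array([ 328.2, -580. ]), array([60.9, 49.3]), 7.4)
[538. 206.] (array([ 603.8, -666.5]), array([149.2,  58. ]), 22.1)
top pale/colour decoys
[179. 293.] (array([351.4, 283.3]), array([27.4, 25.7]), -60.3)
[240. 268.] (array([420.4, 126.2]), array([36.9, 36.6]), -88.8)
[230. 220.] (array([554.5, 162.7]), array([115.6,  15.6]), 50.7)
[141. 136.] (array([780.6, 416.3]), array([75.3, 60.4]), -7.6)
[190. 188.] (array([625.3, 263.9]), array([54.6, 42.1]), 35.5)
[249. 171.] (array([676.5, 109.1]), array([54.1, 43.4]), 23.2)
[198. 157.] (array([710.7, 246.4]), array([56.2, 42.8]), 28.9)
[238. 140.] (array([760.6, 141.2]), array([57.9, 43.4]), 19.9)
scene blue
[115. 280.] z40 (array([ 370.7, -304.9]), array([78.7, 59.5])) z26 (array([ 357.7, -297.3]), array([80.7, 61. ]))
[200. 248.] z40 (array([ 466., -169.]), array([78.8, 58.8])) z26 (array([ 455.5, -157.9]), array([80.9, 60.3]))
[245. 192.] z40 (array([463.2,   9.4]), array([44.1, 38.3])) z26 (arr
[... 822 characters left out ...]
[307. 178.] (array([560.6, 152.6]), array([111.2,  17.7]), 49.9)
[252. 165.] (array([408.2, 135.8]), array([73.1, 35.7]), -60.9)
[314. 143.] (array([510. , 289.8]), array([54.3, 48. ]), -3.3)
[260. 130.] (array([353.4, 274.7]), array([67.6, 48.2]), 26.2)
[325. 130.] (array([509.9, 357.6]), array([55.3, 46.4]), -0.3)
[429. 116.] (array([753.9, 546.6]), array([29.5, 25.9]), 26.2)
[162.  33.] (array([-293.2,  676.3]), array([86.2, 33.9]), -51.6)
[392. 202.] (array([770., 120.]), array([89.1, 42. ]), -80.3)
[350. 199.] (array([687.3,  88.7]), array([88.2, 40.8]), -74.1)
[385. 169.] (array([719.7, 223.3]), array([96.2, 42.7]), -81.8)
[354. 154.] (array([636.3, 245.3]), array([88.1, 42.1]), -72.0)
```

Run:
```python
from h import *
f=dict(np.load("top0.npz"));im=f["img"];h=cv2.cvtColor(im,cv2.COLOR_BGR2HSV)
for u,v in((150,236),(295,187),(405,238),(346,250),(286,246),(220,180),(401,290),(250,230)): print(u,v,h[v,u])
b=(h[...,0]>108)&(h[...,0]<130)&(h[...,1]>150)&(h[...,2]>60)
for c in blobs(b,40):
    if c[:,0].max()>480 or c.mean(0)[1]>320: continue
    print("blue",c.mean(0).round(),"z46",rect(plane(f,c,.046))[:2],"z26",rect(plane(f,c,.026))[:2])
g=(h[...,1]<90)&(h[...,2]>75)&(h[...,2]<200)
g=cv2.morphologyEx(g.astype(np.uint8),cv2.MORPH_CLOSE,np.ones((3,3)))
for c in blobs(g,150):
    r=rect(plane(f,c,.01))
    if r[1][0]<230:print("tray",c.mean(0).round(),r)
for c in blobs((h[...,2]<38)[:330,:480],60):
    r=rect(plane(f,c,.03)); 
    if r[1][0]<100:print("dark",c.mean(0).round(),r)
```

```text
150 236 [145  10 156]
295 187 [154  14 151]
405 238 [154  12 152]
346 250 [113 209 199]
286 246 [112 205 208]
220 180 [114 143  66]
401 290 [112 212 179]
250 230 [ 8 12 84]
blue [401. 299.] z46 (array([ 349.8, -285.9]), array([63.6, 57.4])) z26 (array([ 350.2, -290.4]), array([64.6, 58.3]))
blue [346. 259.] z46 (array([ 446.9, -146.8]), array([61.9, 59.1])) z26 (array([ 448.9, -149.1]), array([62.8, 60.1]))
blue [285. 252.] z46 (array([462.9,   9. ]), array([42., 42.])) z26 (array([465.1,   9.1]), array([42.7, 42.6]))
blue [220. 180.] z46 (array([647.8, 185.1]), array([46.8, 42.4])) z26 (array([652.9, 187.9]), array([47.6, 43.1]))
tray [510. 308.] (array([ 328.8, -582.5]), array([62.4, 54.2]), 11.0)
tray [538. 205.] (array([ 606. , -667.7]), array([151.1,  60.3]), 20.6)
tray [180.  68.] (array([985.5, 320.5]), array([83.4, 21.4]), -88.9)
tray [385.  52.] (array([1045. , -265.8]), array([50.3, 31.5]), -0.8)
tray [216.  49.] (array([1044.6,  219.3]), array([50.3, 28.7]), 2.6)
```

{"fn": "move_arm", "kwargs": {"rows": [[0, 0, -2, 0, 0, 6.6, 1], [0, 0, -2, 0, 0, 6.6, 1], [0, 0, -2, 0, 0, 6.6, 1]]}}

```text
time: 0.35
tool_pos: [0.2099, -0.588, 0.2891]
tool_rot: [-0.001, 1.0, -0.004, -0.0]
contact_force: [0.5, 0.2, -0.6]
gripper_width: 1.001
grasp_force: 0.0
```

Run:
```python
from h import *
f=dict(np.load("top0.npz"));im=f["img"];h=cv2.cvtColor(im,cv2.COLOR_BGR2HSV)
g=(h[...,1]<60)&(h[...,2]>105)&(h[...,2]<215)
g=cv2.morphologyEx(g.astype(np.uint8),cv2.MORPH_CLOSE,np.ones((3,3)))
for c in blobs(g,100):
    r=rect(plane(f,c,.01))
    if r[1][0]<230 and c[:,1].mean()>100:print("tray",c.mean(0).round(),r)
x=(h[...,2]>105)|(h[...,2]<50)
c=[c for c in blobs(x[270:320,150:210],50)]
print([ (k.mean(0)+[150,270],rect(plane(f,k+[150,270],.02))) for k in c])
x=(h[...,2]<50)
print([rect(plane(f,k+[330,160],.024)) for k in blobs(x[160:205,330:380],50)])
```

```text
tray [179. 294.] (array([351.1, 283.7]), array([70.5, 30.8]), 27.8)
tray [161. 236.] (array([502.8, 340.2]), array([142.2,  72.7]), -88.8)
tray [419. 242.] (array([ 501.9, -344.9]), array([182. ,  93.5]), 79.4)
tray [229. 218.] (array([555.9, 162.5]), array([116.6,  19. ]), 49.7)
tray [295. 187.] (array([644.3, -13.4]), array([97.2, 57.8]), 82.6)
tray [142. 134.] (array([781.8, 410.1]), array([91.7, 64.4]), 46.2)
[(array([179.09333333, 293.44      ]), (array([350.9, 281.5]), array([70. , 30.6]), 27.8))]
[(array([ 659. , -174.7]), array([58. , 52.5]), 19.7)]
```

{"fn": "move_arm", "kwargs": {"rows": [[0, 0, 0, 0, 0, -6.67, 1], [0, 0, 0, 0, 0, -6.67, 1], [0, 0, 0, 0, 0, -6.67, 1], [0, 0, 0, 0, 0, -6.67, 1], [0, 0, 0, 0, 0, -6.67, 1], [0, 0, 0, 0, 0, -6.67, 1], [0, 0, 0, 0, 0, -6.67, 1], [0, 0, 0, 0, 0, -6.67, 1], [0, 0, 0, 0, 0, -6.67, 1], [0, 0, 0, 0, 0, -6.67, 1], [0, 0, 0, 0, 0, -6.67, 1], [0, 0, 0, 0, 0, -6.67, 1], [3, 0.8, 1, 0, 0, 0, 1], [3, 0.8, 1, 0, 0, 0, 1], [3, 0.8, 1, 0, 0, 0, 1], [3, 0.8, 1, 0, 0, 0, 1], [3, 0.8, 1, 0, 0, 0, 1], [3, 0.8, 1, 0, 0, 0, 1], [3, 0.8, 1, 0, 0, 0, 1], [3, 0.8, 1, 0, 0, 0, 1]]}}

```text
time: 2.02
tool_pos: [0.3154, -0.3619, 0.2087]
tool_rot: [-0.0, 0.767, 0.642, 0.0]
contact_force: [1.0, -0.3, 0.1]
gripper_width: 1.003
grasp_force: 0.0
```

```bash
cat > go.py <<'E'
import sys,numpy as np
from plant import manip
from scipy.spatial.transform import Rotation as Ro
# usage: go.py x y z(mm) psi(deg): needed shift in tool axes (cm), for the yaw psi after the turn
def info(x,y,z,psi):
    s=manip.state();q=s["tool_rot"];R=Ro.from_quat([q[1],q[2],q[3],q[0]]).as_matrix()
    now=np.degrees(np.arctan2(R[1,0],R[0,0]));dt=(now-psi+180)%360-180
    p=np.radians(psi);A=np.array([[np.cos(p),np.sin(p),0],[np.sin(p),-np.cos(p),0],[0,0,-1]])
    t=np.array([x,y,z])/1000
    print(f"t={s['time']:.2f} tcp",(s["tool_pos"]*1000).round(1),f"psi {now:.1f} tilt {np.degrees(np.arccos(-R[2,2])):.2f} turn {dt:.1f} shift cm",(A@(t-s["tool_pos"])*100).round(2),"w",round(s["gripper_width"],3),"F",s["contact_force"].round(1),round(s["grasp_force"],1),"q",s["joint_pos"].round(2))
if __name__=="__main__": info(*map(float,sys.argv[1:5]))
E
python3 go.py 350 -290 26 79.4
python3 - <<'E'
from plant import manip
import cv2
cv2.imwrite("pics/w1.png",manip.grab_frame("wrist")["img"])
E
```

```text
t=2.02 tcp [ 315.4 -361.9  208.7] psi 79.9 tilt 0.04 turn 0.5 shift cm [ 7.71  2.08 18.27] w 1.003 F [ 1.  -0.3  0.1] 0.0 q [-1.01 -0.29  1.96  0.    1.47 -0.83]
```

View pics/w1.png

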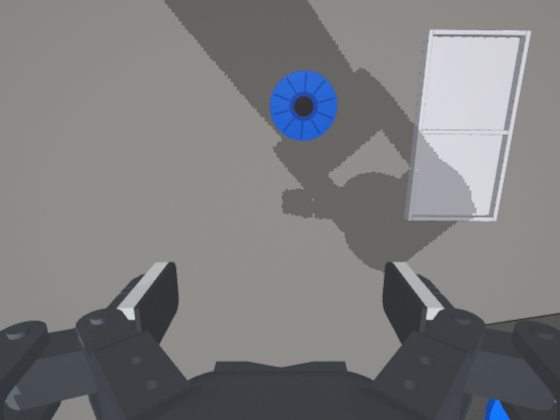

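The wrist view shows the reel at (303,106), ahead of the jaws. The reel tray is on the right at about (465,125).

```bash
cat > wr.py <<'E'
from h import *
from plant import manip
import sys
def blue(z,name="wrist",amin=300):
    f=manip.grab_frame(name);h=cv2.cvtColor(f["img"],cv2.COLOR_BGR2HSV)
    b=(h[...,0]>105)&(h[...,0]<130)&(h[...,1]>130)&(h[...,2]>50)
    for c in blobs(b,amin):
        p=plane(f,c,z)*1000;(cc,r)=cv2.minEnclosingCircle(p.astype(np.float32))
        print("blue",c.mean(0).round(),"centre mm",np.round(cc,1),"r",round(r,1),"edge" if c.min()<2 or c[:,0].max()>557 or c[:,1].max()>417 else "")
    return f
def tray(f,zr=.012):
    h=cv2.cvtColor(f["img"],cv2.COLOR_BGR2HSV)
    g=(h[...,1]<60)&(h[...,2]>150)
    for c in blobs(g,3000): print("pale",c.mean(0).round(),rect(plane(f,c,zr)))
if __name__=="__main__": tray(blue(float(sys.argv[1])))
E
python3 wr.py .026
```

```text
blue [304. 112.] centre mm [ 348.2 -292.4] r 30.8 
pale [467. 130.] (array([ 499.2, -343.6]), array([180.4,  92.7]), 79.4)
```

```bash
python3 go.py 349 -291.5 50 79.4
```

```text
t=2.12 tcp [ 315.7 -359.3  206.8] psi 80.1 tilt 0.30 turn 0.7 shift cm [ 7.28  2.02 15.68] w 1.002 F [-0.8 -0.5 -0.6] 0.0 q [-1.01 -0.29  1.97  0.    1.47 -0.83]
```

{"fn": "move_arm", "kwargs": {"rows": [[2.4, 0.7, 2, 0, 0, 0.7, 1], [2.4, 0.7, 2.5, 0, 0, 0, 1], [2.4, 0.6, 2.5, 0, 0, 0, 1], [0, 0, 3, 0, 0, 0, 1], [0, 0, 3, 0, 0, 0, 1], [0, 0, 2.5, 0, 0, 0, 1], [0, 0, 0, 0, 0, 0, 1], [0, 0, 0, 0, 0, 0, 1]]}}

```text
time: 2.78
tool_pos: [0.3472, -0.296, 0.0536]
tool_rot: [-0.002, 0.771, 0.637, -0.0]
contact_force: [-0.3, -1.1, 0.5]
gripper_width: 0.999
grasp_force: 0.0
```

```bash
python3 go.py 349 -291.5 26 79.4;python3 wr.py .026
```

```text
t=2.78 tcp [ 347.2 -296.    53.6] psi 79.2 tilt 0.21 turn -0.2 shift cm [0.47 0.1  2.76] w 0.999 F [-0.3 -1.1  0.5] 0.0 q [-0.87 -0.18  2.14 -0.    1.18 -0.68]
blue [283. 232.] centre mm [ 348.6 -290.1] r 32.5 
pale [521. 228.] (array([ 475.4, -318. ]), array([142.8,  54. ]), -88.8)
```

{"fn": "move_arm", "kwargs": {"rows": [[0.5, 0.1, 0.9, 0, 0, 0, 1], [0, 0, 0.9, 0, 0, 0, 1], [0, 0, 0.9, 0, 0, 0, 1], [0, 0, 0, 0, 0, 0, 1], [0, 0, 0, 0, 0, 0, 1]]}}

```text
time: 3.25
tool_pos: [0.3497, -0.2914, 0.0271]
tool_rot: [-0.001, 0.771, 0.637, -0.0]
contact_force: [0.7, 0.1, -0.2]
gripper_width: 0.997
grasp_force: 0.0
```

```bash
python3 go.py 349 -291.5 26 79.4
```

```text
t=3.25 tcp [ 349.7 -291.4   27.1] psi 79.2 tilt 0.08 turn -0.2 shift cm [-0.03 -0.07  0.11] w 0.997 F [ 0.7  0.1 -0.2] 0.0 q [-0.86 -0.14  2.16 -0.    1.12 -0.67]
```

Close, then lift a little.

{"fn": "move_arm", "kwargs": {"rows": [[0, 0, 0.1, 0, 0, 0, -1], [0, 0, 0, 0, 0, 0, -1], [0, 0, 0, 0, 0, 0, -1], [0, 0, 0, 0, 0, 0, -1], [0, 0, 0, 0, 0, 0, -1], [0, 0, 0, 0, 0, 0, -1], [0, 0, 0, 0, 0, 0, -1], [0, 0, 0, 0, 0, 0, -1]]}}

```text
time: 3.92
tool_pos: [0.3501, -0.2918, 0.0268]
tool_rot: [0.0, 0.771, 0.637, -0.0]
contact_force: [0.4, 0.0, -0.2]
gripper_width: -0.001
grasp_force: 0.0
```

{"fn": "move_arm", "kwargs": {"rows": [[0, 0, -0.5, 0, 0, 0, -1], [0, 0, -1, 0, 0, 0, -1], [0, 0, -1.5, 0, 0, 0, -1], [0, 0, -2, 0, 0, 0, -1], [0, 0, 0, 0, 0, 0, -1], [0, 0, 0, 0, 0, 0, -1]]}}

```text
time: 4.42
tool_pos: [0.3511, -0.2929, 0.0787]
tool_rot: [0.002, 0.771, 0.637, 0.0]
contact_force: [-1.3, 1.1, -0.8]
gripper_width: 0.0
grasp_force: 0.0
```

```bash
python3 go.py 492.4 -387.3 75 79.4
python3 - <<'E'
from plant import manip
import cv2
cv2.imwrite("pics/w2.png",manip.grab_frame("wrist")["img"])
E
```

```text
t=4.42 tcp [ 351.1 -292.9   78.7] psi 79.2 tilt 0.24 turn -0.2 shift cm [-6.68 15.63  0.37] w 0.0 F [-1.3  1.1 -0.8] 0.0 q [-0.86 -0.22  2.13  0.    1.23 -0.67]
```

View pics/w2.png

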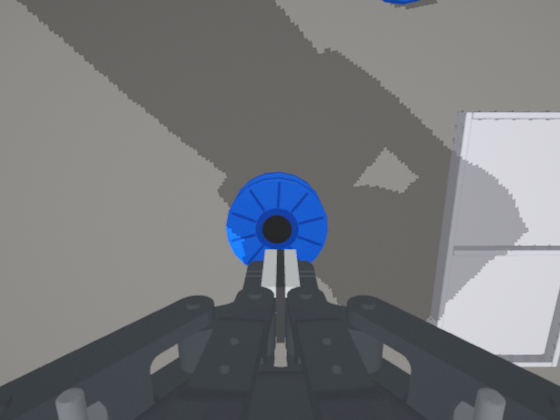

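The jaws shut completely and the reel is still on the table at about (277,229), so the grasp missed. I'll measure where it is now.

```bash
python3 wr.py .026
python3 - <<'E'
from h import *
from plant import manip
f=manip.grab_frame("wrist");s=manip.state();p=s["tool_pos"]
for d in(0,.019,.03): 
    X=p-[0,0,d]; c=f["R"]@X+f["t"];u=f["mtx"]@c;print(d,u[:2]/u[2],c)
f=manip.grab_frame("top")
h=cv2.cvtColor(f["img"],cv2.COLOR_BGR2HSV)
b=(h[...,0]>108)&(h[...,0]<130)&(h[...,1]>150)&(h[...,2]>60)
for c in blobs(b[:,:480],40): print(c.mean(0).round(),rect(plane(f,c,.026))[:2])
E
```

```text
blue [278. 224.] centre mm [ 348.9 -289.7] r 32.2 
pale [507. 236.] (array([ 494.6, -336.9]), array([168.9,  80.9]), 79.3)
0 [281.28214776 265.23974499] [0.00054848 0.02569709 0.15698324]
0.019 [281.17674333 249.47916859] [0.00055873 0.02065705 0.17530257]
0.03 [281.12521429 241.77430011] [0.00056466 0.01773913 0.1859085 ]
[346. 259.] (array([ 448.9, -149.1]), array([62.8, 60.1]))
[285. 252.] (array([465.1,   9.1]), array([42.7, 42.6]))
[220. 180.] (array([652.9, 187.9]), array([47.6, 43.1]))
```

Run:
```python
from h import *
from plant import manip
f=manip.grab_frame("wrist");s=manip.state();p=s["tool_pos"];print(f["mtx"][0,0],manip.tip_reach,p)
f0=f["mtx"][0,0]; print("depth of open tips",f0*.085/209,f0*.0853/209)
# closed tips end faces: project corners of a 22 mm pad for several reach d
q=s["tool_rot"];a=np.radians(79.2);ex=np.array([np.cos(a),np.sin(a),0])
for d in(-.01,0,.01,.019,.03):
    r=[]
    for sx in(-.011,.011):
        u=f["mtx"]@(f["R"]@(p-[0,0,d]+ex*sx)+f["t"]);r.append((u[:2]/u[2]).round(0))
    print(d,r)
im=cv2.resize(f["img"][200:400,180:380],(600,600),interpolation=cv2.INTER_NEAREST);cv2.imwrite("pics/w3.png",im)
```

```text
343.6920190253079 0.019 [ 0.34948757 -0.29112199  0.07560877]
depth of open tips 0.13977905079976638 0.1402723886261185
-0.01 [array([282., 299.]), array([282., 252.])]
0 [array([282., 288.]), array([282., 244.])]
0.01 [array([282., 278.]), array([282., 236.])]
0.019 [array([282., 270.]), array([282., 230.])]
0.03 [array([282., 261.]), array([282., 223.])]
```

View pics/w3.png

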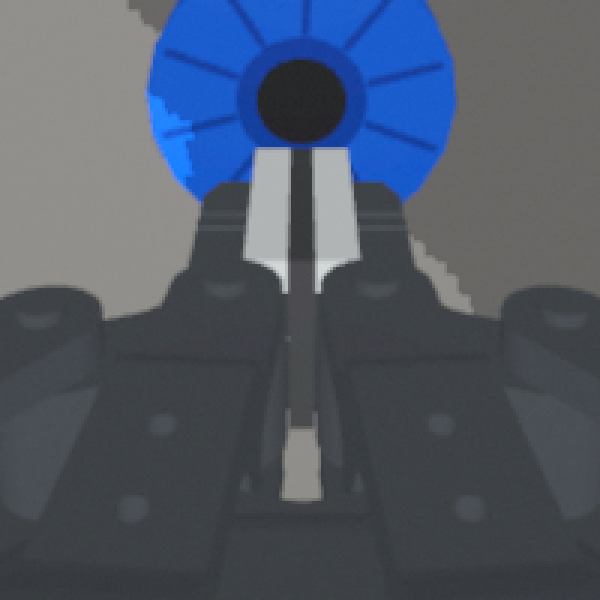

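The crop shows the front faces of the shut pads ending at full-image row 250. That puts the tips roughly 8 mm behind the reported TCP, not 19 mm ahead, which would explain closing above the reel. I'll check with a gentle touch on bare table.

{"fn": "move_arm", "kwargs": {"rows": [[-3, 0, 0, 0, 0, 0, -1], [-3, 0, 0, 0, 0, 0, -1], [-2, 0, 1, 0, 0, 0, -1], [0, 0, 1.5, 0, 0, 0, -1], [0, 0, 1, 0, 0, 0, -1], [0, 0, 0.7, 0, 0, 0, -1], [0, 0, 0.5, 0, 0, 0, -1], [0, 0, 0.2, 0, 0, 0, -1], [0, 0, 0.1, 0, 0, 0, -1], [0, 0, 0.1, 0, 0, 0, -1], [0, 0, 0.1, 0, 0, 0, -1], [0, 0, 0, 0, 0, 0, -1], [0, 0, 0, 0, 0, 0, -1]]}}

```text
time: 5.75
tool_pos: [0.3353, -0.3705, 0.0251]
tool_rot: [0.0, 0.771, 0.637, -0.0]
contact_force: [0.6, -0.6, -0.7]
gripper_width: 0.001
grasp_force: 0.0
```

{"fn": "move_arm", "kwargs": {"rows": [[0, 0, 0.2, 0, 0, 0, -1], [0, 0, 0.2, 0, 0, 0, -1], [0, 0, 0.1, 0, 0, 0, -1], [0, 0, 0.1, 0, 0, 0, -1], [0, 0, 0.1, 0, 0, 0, -1], [0, 0, 0.1, 0, 0, 0, -1], [0, 0, 0, 0, 0, 0, -1]]}}

```text
time: 6.33
tool_pos: [0.3349, -0.3702, 0.0164]
tool_rot: [-0.0, 0.771, 0.637, 0.0]
contact_force: [-0.1, -0.9, -0.4]
gripper_width: -0.005
grasp_force: 0.0
```

{"fn": "move_arm", "kwargs": {"rows": [[0, 0, 0.2, 0, 0, 0, -1], [0, 0, 0.2, 0, 0, 0, -1], [0, 0, 0.2, 0, 0, 0, -1], [0, 0, 0.2, 0, 0, 0, -1], [0, 0, 0.2, 0, 0, 0, -1], [0, 0, 0.1, 0, 0, 0, -1], [0, 0, 0, 0, 0, 0, -1]]}}

```text
time: 6.92
tool_pos: [0.3349, -0.3701, 0.0053]
tool_rot: [-0.0, 0.771, 0.637, 0.0]
contact_force: [0.1, -0.8, -0.0]
gripper_width: 0.001
grasp_force: 0.0
```

{"fn": "move_arm", "kwargs": {"rows": [[0, 0, 0.1, 0, 0, 0, -1], [0, 0, 0.1, 0, 0, 0, -1], [0, 0, 0.1, 0, 0, 0, -1], [0, 0, 0.1, 0, 0, 0, -1], [0, 0, 0.1, 0, 0, 0, -1], [0, 0, 0.1, 0, 0, 0, -1], [0, 0, 0, 0, 0, 0, -1]]}}

```text
time: 7.5
tool_pos: [0.3349, -0.3702, -0.0006]
tool_rot: [-0.0, 0.771, 0.637, 0.0]
contact_force: [-0.6, -0.4, 0.8]
gripper_width: -0.001
grasp_force: 0.0
```

{"fn": "move_arm", "kwargs": {"rows": [[0, 0, 0.1, 0, 0, 0, -1], [0, 0, 0.1, 0, 0, 0, -1], [0, 0, 0.1, 0, 0, 0, -1], [0, 0, 0.1, 0, 0, 0, -1], [0, 0, 0.1, 0, 0, 0, -1], [0, 0, 0, 0, 0, 0, -1]]}}

```text
time: 8.0
tool_pos: [0.3352, -0.3705, -0.0016]
tool_rot: [-0.002, 0.77, 0.637, 0.0]
contact_force: [-8.6, 10.6, 28.3]
gripper_width: -0.003
grasp_force: 14.0
```

Contact came at a reported z of about −1 mm, so the shut tips sit level with the reported TCP. I'll use that offset from here. Next I lift, open and go back over the reel.

{"fn": "move_arm", "kwargs": {"rows": [[0, 0, -1, 0, 0, 0, -1], [0, 0, -3, 0, 0, 0, 1], [0, 0, -2, 0, 0, 0, 1], [2.5, 0, 0, 0, 0, 0, 1], [2.5, 0, 0, 0, 0, 0, 1], [2.9, 0, 0, 0, 0, 0, 1], [0, 0, 0, 0, 0, 0, 1], [0, 0, 0, 0, 0, 0, 1]]}}

```text
time: 8.67
tool_pos: [0.3499, -0.2919, 0.0545]
tool_rot: [0.0, 0.77, 0.638, -0.0]
contact_force: [0.5, -1.2, 0.9]
gripper_width: 0.971
grasp_force: 0.0
```

```bash
python3 go.py 349 -290.5 5 79.4
```

```text
t=8.67 tcp [ 349.9 -291.9   54.5] psi 79.3 tilt 0.02 turn -0.1 shift cm [ 0.12 -0.12  4.95] w 0.971 F [ 0.5 -1.2  0.9] 0.0 q [-0.86 -0.18  2.15 -0.    1.18 -0.67]
```

{"fn": "move_arm", "kwargs": {"rows": [[0.1, -0.1, 2, 0, 0, 0, 1], [0, 0, 1.5, 0, 0, 0, 1], [0, 0, 1, 0, 0, 0, 1], [0, 0, 0.5, 0, 0, 0, 1], [0, 0, 0, 0, 0, 0, 1], [0, 0, 0, 0, 0, 0, -1], [0, 0, 0, 0, 0, 0, -1], [0, 0, 0, 0, 0, 0, -1], [0, 0, 0, 0, 0, 0, -1], [0, 0, 0, 0, 0, 0, -1], [0, 0, 0, 0, 0, 0, -1]]}}

```text
time: 9.58
tool_pos: [0.35, -0.2929, 0.0063]
tool_rot: [0.002, 0.771, 0.637, -0.0]
contact_force: [-0.9, 0.4, 5.1]
gripper_width: 0.696
grasp_force: 64.6
```

{"fn": "move_arm", "kwargs": {"rows": [[0, 0, -0.5, 0, 0, 0, -1], [0, 0, -1, 0, 0, 0, -1], [0, 0, -2, 0, 0, 0, -1], [0, 0, -2, 0, 0, 0, -1], [0, 0, -1, 0, 0, 0, -1], [0, 0, 0, 0, 0, 0, -1], [0, 0, 0, 0, 0, 0, -1]]}}

```text
time: 10.17
tool_pos: [0.3492, -0.2917, 0.0701]
tool_rot: [0.001, 0.771, 0.637, 0.0]
contact_force: [0.0, 0.2, -1.4]
gripper_width: 0.694
grasp_force: 64.7
```

```bash
python3 go.py 492.4 -387.3 70 79.4
python3 - <<'E'
from plant import manip
import cv2
cv2.imwrite("pics/w4.png",manip.grab_frame("wrist")["img"])
E
```

```text
t=10.17 tcp [ 349.2 -291.7   70.1] psi 79.2 tilt 0.07 turn -0.2 shift cm [-6.760e+00  1.583e+01  1.000e-02] w 0.694 F [ 0.   0.2 -1.4] 64.7 q [-0.86 -0.21  2.14  0.    1.21 -0.67]
```

View pics/w4.png

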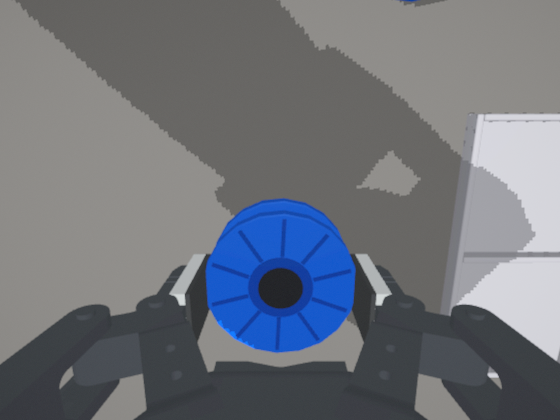

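The reel is held level between the pads, with its centre at (281,288). Now I carry it to the far bay.

{"fn": "move_arm", "kwargs": {"rows": [[-0.7, 1.6, 0, 0, 0, 0, -1], [-1.4, 3.2, 0, 0, 0, 0, -1], [-1.4, 3.2, 0, 0, 0, 0, -1], [-1.4, 3.2, 0, 0, 0, 0, -1], [-1.2, 2.9, 0, 0, 0, 0, -1], [-0.7, 1.7, 0, 0, 0, 0, -1], [0, 0, 1, 0, 0, 0, -1], [0, 0, 1, 0, 0, 0, -1], [0, 0, 1, 0, 0, 0, -1], [0, 0, 0, 0, 0, 0, -1], [0, 0, 0, 0, 0, 0, -1]]}}

```text
time: 11.13
tool_pos: [0.4895, -0.3863, 0.0373]
tool_rot: [-0.002, 0.771, 0.637, -0.0]
contact_force: [0.3, 0.5, -2.0]
gripper_width: 0.695
grasp_force: 64.9
```

```bash
python3 go.py 492.4 -387.3 10 79.4
```

```text
t=11.13 tcp [ 489.5 -386.3   37.3] psi 79.2 tilt 0.27 turn -0.2 shift cm [-0.05  0.3   2.73] w 0.695 F [ 0.3  0.5 -2. ] 64.9 q [-0.79  0.24  1.75 -0.    1.16 -0.6 ]
```

{"fn": "move_arm", "kwargs": {"rows": [[0, 0.2, 1, 0, 0, 0, -1], [0, 0, 0.8, 0, 0, 0, -1], [0, 0, 0.4, 0, 0, 0, -1], [0, 0, 0.2, 0, 0, 0, -1], [0, 0, 0.1, 0, 0, 0, -1], [0, 0, 0, 0, 0, 0, -1], [0, 0, 0, 0, 0, 0, -1]]}}

```text
time: 11.72
tool_pos: [0.4937, -0.3886, 0.015]
tool_rot: [0.0, 0.771, 0.637, 0.0]
contact_force: [-0.1, 0.5, -1.3]
gripper_width: 0.693
grasp_force: 64.9
```

{"fn": "move_arm", "kwargs": {"rows": [[0, 0, 0.2, 0, 0, 0, -1], [0, 0, 0.1, 0, 0, 0, -1], [0, 0, 0.1, 0, 0, 0, -1], [0, 0, 0.1, 0, 0, 0, -1], [0, 0, 0, 0, 0, 0, -1]]}}

```text
time: 12.13
tool_pos: [0.4934, -0.3883, 0.0095]
tool_rot: [-0.0, 0.771, 0.637, -0.0]
contact_force: [-0.6, -0.2, -1.5]
gripper_width: 0.692
grasp_force: 65.0
```

{"fn": "move_arm", "kwargs": {"rows": [[0, 0, 0.1, 0, 0, 0, -1], [0, 0, 0, 0, 0, 0, -1], [0, 0, 0, 0, 0, 0, 1], [0, 0, 0, 0, 0, 0, 1], [0, 0, 0, 0, 0, 0, 1], [0, 0, 0, 0, 0, 0, 1], [0, 0, -1.5, 0, 0, 0, 1], [0, 0, -3, 0, 0, 0, 1], [0, 0, -3, 0, 0, 0, 1], [0, 0, 0, 0, 0, 0, 1], [0, 0, 0, 0, 0, 0, 1]]}}

```text
time: 13.05
tool_pos: [0.4952, -0.3902, 0.088]
tool_rot: [0.003, 0.771, 0.637, 0.0]
contact_force: [0.9, 0.2, -0.4]
gripper_width: 0.998
grasp_force: 0.0
```

```bash
python3 go.py 449 -149 65 79.4;python3 wr.py .029
```

```text
t=13.05 tcp [ 495.2 -390.2   88. ] psi 79.2 tilt 0.40 turn -0.2 shift cm [22.86 -8.98  2.3 ] w 0.998 F [ 0.9  0.2 -0.4] 0.0 q [-0.79  0.18  1.72  0.    1.23 -0.6 ]
blue [277. 219.] centre mm [ 492.7 -386.6] r 32.3 
pale [267. 162.] (array([ 499. , -347.2]), array([172.1,  91.9]), 79.2)
```

{"fn": "move_arm", "kwargs": {"rows": [[2.9, -1.1, 0, 0, 0, 0, 1], [2.9, -1.1, 0, 0, 0, 0, 1], [2.9, -1.1, 0, 0, 0, 0, 1], [2.9, -1.1, 0, 0, 0, 0, 1], [2.9, -1.1, 0, 0, 0, 0, 1], [2.9, -1.1, 0, 0, 0, 0, 1], [2.9, -1.1, 0, 0, 0, 0, 1], [2.5, -1.1, 1, 0, 0, 0, 1], [0, 0, 1, 0, 0, 0, 1], [0, 0, 0, 0, 0, 0, 1], [0, 0, 0, 0, 0, 0, 1]]}}

```text
time: 14.02
tool_pos: [0.4489, -0.1478, 0.0624]
tool_rot: [-0.001, 0.771, 0.637, -0.001]
contact_force: [-0.2, -0.7, 0.8]
gripper_width: 1.0
grasp_force: 0.0
```

```bash
python3 wr.py .026; python3 go.py 449 -149 5 79.4
```

```text
blue [281. 236.] centre mm [ 448.4 -147.4] r 32.9 
pale [267. 332.] (array([ 425.3, -230.6]), array([152.1,  80. ]), -33.0)
pale [ 75. 280.] (array([ 317. , -165.2]), array([100.4,  75.1]), -23.0)
pale [363. 121.] (array([512. , -78.9]), array([372.8, 164.7]), -41.4)
t=14.07 tcp [ 449.6 -148.4   63.3] psi 79.2 tilt 0.06 turn -0.2 shift cm [-0.07 -0.05  5.83] w 1.001 F [ 0.3 -0.6 -0.6] 0.0 q [-0.48 -0.15  2.1  -0.    1.19 -0.29]
```

Aligned. I'll descend, grip and lift, all at the same heights as before.

{"fn": "move_arm", "kwargs": {"rows": [[0, 0, 2, 0, 0, 0, 1], [0, 0, 2, 0, 0, 0, 1], [0, 0, 1.2, 0, 0, 0, 1], [0, 0, 0.5, 0, 0, 0, 1], [0, 0, 0, 0, 0, 0, 1], [0, 0, 0, 0, 0, 0, -1], [0, 0, 0, 0, 0, 0, -1], [0, 0, 0, 0, 0, 0, -1], [0, 0, 0, 0, 0, 0, -1], [0, 0, 0, 0, 0, 0, -1], [0, 0, 0, 0, 0, 0, -1]]}}

```text
time: 14.98
tool_pos: [0.4515, -0.149, 0.0088]
tool_rot: [0.002, 0.771, 0.637, 0.001]
contact_force: [-1.3, -0.3, 5.4]
gripper_width: 0.692
grasp_force: 64.5
```

{"fn": "move_arm", "kwargs": {"rows": [[0, 0, -0.5, 0, 0, 0, -1], [0, 0, -1, 0, 0, 0, -1], [0, 0, -2, 0, 0, 0, -1], [0, 0, -2, 0, 0, 0, -1], [0, 0, -1, 0, 0, 0, -1], [0, 0, 0, 0, 0, 0, -1], [0, 0, 0, 0, 0, 0, -1]]}}

```text
time: 15.57
tool_pos: [0.4501, -0.148, 0.0722]
tool_rot: [0.001, 0.771, 0.637, 0.0]
contact_force: [-0.7, 0.1, -1.1]
gripper_width: 0.691
grasp_force: 64.6
```

```bash
python3 go.py 508.6 -300.7 40 79.4
```

```text
t=15.57 tcp [ 450.1 -148.    72.2] psi 79.2 tilt 0.08 turn -0.2 shift cm [-13.93   8.56   3.22] w 0.691 F [-0.7  0.1 -1.1] 64.6 q [-0.48 -0.16  2.1   0.    1.21 -0.29]
```

{"fn": "move_arm", "kwargs": {"rows": [[-1.4, 0.9, 0, 0, 0, 0, -1], [-2.8, 1.7, 0, 0, 0, 0, -1], [-2.8, 1.7, 0, 0, 0, 0, -1], [-2.8, 1.7, 0, 0, 0, 0, -1], [-2.7, 1.7, 0, 0, 0, 0, -1], [-1.4, 0.9, 0, 0, 0, 0, -1], [0, 0, 1, 0, 0, 0, -1], [0, 0, 1.5, 0, 0, 0, -1], [0, 0, 1.5, 0, 0, 0, -1], [0, 0, 1, 0, 0, 0, -1], [0, 0, 0, 0, 0, 0, -1], [0, 0, 0, 0, 0, 0, -1]]}}

```text
time: 16.57
tool_pos: [0.507, -0.2991, 0.0199]
tool_rot: [-0.002, 0.77, 0.637, -0.0]
contact_force: [-0.3, 0.3, -0.9]
gripper_width: 0.689
grasp_force: 64.7
```

```bash
python3 go.py 508.6 -300.7 10.2 79.4
```

```text
t=16.57 tcp [ 507.  -299.1   19.9] psi 79.2 tilt 0.21 turn -0.2 shift cm [-0.13  0.19  0.97] w 0.689 F [-0.3  0.3 -0.9] 64.7 q [-0.66  0.19  1.84  0.    1.12 -0.47]
```

{"fn": "move_arm", "kwargs": {"rows": [[-0.1, 0.1, 0.2, 0, 0, 0, -1], [0, 0, 0.2, 0, 0, 0, -1], [0, 0, 0.1, 0, 0, 0, -1], [0, 0, 0.1, 0, 0, 0, -1], [0, 0, 0.1, 0, 0, 0, -1], [0, 0, 0, 0, 0, 0, -1], [0, 0, 0, 0, 0, 0, -1]]}}

```text
time: 17.15
tool_pos: [0.509, -0.3018, 0.0148]
tool_rot: [0.0, 0.771, 0.637, 0.0]
contact_force: [-0.6, 0.1, -1.2]
gripper_width: 0.692
grasp_force: 64.7
```

{"fn": "move_arm", "kwargs": {"rows": [[0, 0, 0.2, 0, 0, 0, -1], [0, 0, 0.1, 0, 0, 0, -1], [0, 0, 0.1, 0, 0, 0, -1], [0, 0, 0, 0, 0, 0, -1], [0, 0, 0, 0, 0, 0, -1]]}}

```text
time: 17.57
tool_pos: [0.5092, -0.302, 0.0118]
tool_rot: [0.0, 0.771, 0.637, -0.0]
contact_force: [-2.9, 1.9, 6.8]
gripper_width: 0.686
grasp_force: 65.2
```

{"fn": "move_arm", "kwargs": {"rows": [[0, 0, -0.1, 0, 0, 0, -1], [0, 0, 0, 0, 0, 0, 1], [0, 0, 0, 0, 0, 0, 1], [0, 0, 0, 0, 0, 0, 1], [0, 0, 0, 0, 0, 0, 1], [0, 0, -1.5, 0, 0, 0, 1], [0, 0, -3, 0, 0, 0, 1], [0, 0, -3, 0, 0, 0, 1], [0, 0, 0, 0, 0, 0, 1], [0, 0, 0, 0, 0, 0, 1]]}}

```text
time: 18.4
tool_pos: [0.5106, -0.303, 0.0894]
tool_rot: [0.003, 0.771, 0.637, 0.001]
contact_force: [1.0, -0.1, -0.8]
gripper_width: 1.002
grasp_force: 0.0
```

```bash
python3 wr.py .029; python3 go.py 463 9 80 79.4
```

```text
blue [274. 328.] centre mm [ 494.2 -379.8] r 35.0 
blue [277. 221.] centre mm [ 508.4 -301.3] r 32.3 
pale [189. 261.] (array([ 451.9, -329.5]), array([294.3, 188.8]), -16.4)
pale [420. 115.] (array([ 614.5, -266.3]), array([349.1, 134.8]), -54.6)
t=18.45 tcp [ 509.3 -302.    87.3] psi 79.2 tilt 0.08 turn -0.2 shift cm [ 29.72 -10.27   0.73] w 0.995 F [-0.9 -0.3 -0.6] 0.0 q [-0.66  0.1   1.81 -0.    1.23 -0.47]
```

Both reels are in. Next is bobbin 1.

{"fn": "move_arm", "kwargs": {"rows": [[3, -1, 0, 0, 0, 0, 1], [3, -1, 0, 0, 0, 0, 1], [3, -1, 0, 0, 0, 0, 1], [3, -1, 0, 0, 0, 0, 1], [3, -1, 0, 0, 0, 0, 1], [3, -1, 0, 0, 0, 0, 1], [3, -1, 0, 0, 0, 0, 1], [3, -1, 0, 0, 0, 0, 1], [3, -1, 0, 0, 0, 0, 1], [2.7, -1.2, 0, 0, 0, 0.2, 1], [0, 0, 0, 0, 0, 0, 1], [0, 0, 0, 0, 0, 0, 1]]}}

```text
time: 19.45
tool_pos: [0.463, 0.0102, 0.0848]
tool_rot: [-0.001, 0.771, 0.637, -0.001]
contact_force: [0.2, 0.0, 0.7]
gripper_width: 1.003
grasp_force: 0.0
```

```bash
python3 wr.py .046; python3 go.py 463 9 22 79.4
```

```text
blue [282. 229.] centre mm [464.   14.8] r 25.1 
pale [536. 216.] (array([631.2, -11.7]), array([96.2, 36.2]), 82.6)
pale [156.  44.] (array([411.3, 126.8]), array([54.2, 42.6]), -45.4)
t=19.50 tcp [463.6   9.3  85.3] psi 79.1 tilt 0.14 turn -0.3 shift cm [-0.04 -0.05  6.33] w 0.998 F [0.6 0.3 0.8] 0.0 q [-0.14 -0.21  2.11 -0.    1.24  0.05]
```

{"fn": "move_arm", "kwargs": {"rows": [[0.1, 0, 2, 0, 0, 0, 1], [0, 0, 2, 0, 0, 0, 1], [0, 0, 1.5, 0, 0, 0, 1], [0, 0, 0.8, 0, 0, 0, 1], [0, 0, 0, 0, 0, 0, 1], [0, 0, 0, 0, 0, 0, -1], [0, 0, 0, 0, 0, 0, -1], [0, 0, 0, 0, 0, 0, -1], [0, 0, 0, 0, 0, 0, -1], [0, 0, 0, 0, 0, 0, -1], [0, 0, 0, 0, 0, 0, -1], [0, 0, 0, 0, 0, 0, -1], [0, 0, 0, 0, 0, 0, -1]]}}

```text
time: 20.58
tool_pos: [0.4662, 0.0098, 0.0253]
tool_rot: [0.001, 0.772, 0.636, 0.001]
contact_force: [-0.7, -0.9, 5.8]
gripper_width: 0.455
grasp_force: 59.9
```

{"fn": "move_arm", "kwargs": {"rows": [[0, 0, -0.5, 0, 0, 0, -1], [0, 0, -1, 0, 0, 0, -1], [0, 0, -2, 0, 0, 0, -1], [0, 0, -2, 0, 0, 0, -1], [0, 0, -2, 0, 0, 0, -1], [0, 0, 0, 0, 0, 0, -1], [0, 0, 0, 0, 0, 0, -1]]}}

```text
time: 21.17
tool_pos: [0.4657, 0.01, 0.1002]
tool_rot: [0.001, 0.772, 0.636, 0.001]
contact_force: [-0.1, -0.4, -0.0]
gripper_width: 0.46
grasp_force: 60.4
```

```bash
python3 go.py 503.5 306 97 79.4
python3 - <<'E'
from plant import manip
import cv2
cv2.imwrite("pics/w5.png",manip.grab_frame("wrist")["img"])
E
```

```text
t=21.17 tcp [465.7  10.  100.2] psi 79.0 tilt 0.19 turn -0.4 shift cm [29.79 -1.73  0.32] w 0.46 F [-0.1 -0.4 -0. ] 60.4 q [-0.14 -0.23  2.1   0.    1.27  0.05]
```

View pics/w5.png

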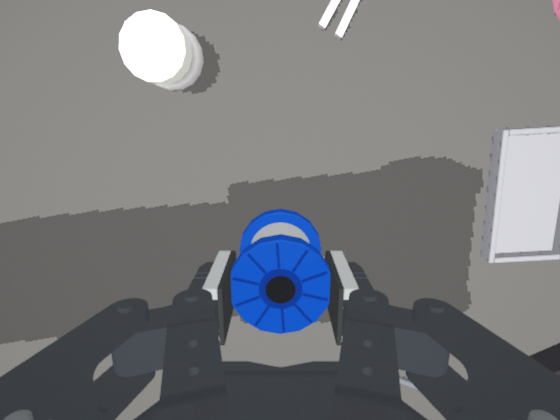

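The bobbin is held upright, with its top at (281,287). The jar at (160,50) is clear of the path. I carry it to the far bay.

{"fn": "move_arm", "kwargs": {"rows": [[1.5, -0.1, 0, 0, 0, 0.2, -1], [2.9, -0.25, 0, 0, 0, 0, -1], [2.9, -0.25, 0, 0, 0, 0, -1], [2.9, -0.25, 0, 0, 0, 0, -1], [2.9, -0.25, 0, 0, 0, 0, -1], [2.9, -0.25, 0, 0, 0, 0, -1], [2.9, -0.25, 0, 0, 0, 0, -1], [2.9, -0.25, 0, 0, 0, 0, -1], [2.9, -0.25, 0, 0, 0, 0, -1], [2.9, -0.25, 0, 0, 0, 0, -1], [2.9, -0.25, 0, 0, 0, 0, -1], [2.9, -0.25, 0, 0, 0, 0, -1], [2.2, -0.25, 0, 0, 0, 0, -1], [1, -0.1, 0, 0, 0, 0, -1], [0, 0, 2, 0, 0, 0, -1], [0, 0, 2, 0, 0, 0, -1], [0, 0, 0, 0, 0, 0, -1], [0, 0, 0, 0, 0, 0, -1]]}}

```text
time: 22.72
tool_pos: [0.5026, 0.3737, 0.0559]
tool_rot: [-0.0, 0.773, 0.634, -0.003]
contact_force: [0.4, 0.2, -0.7]
gripper_width: 0.463
grasp_force: 60.4
```

```bash
python3 wr.py .046;python3 go.py 502 374 28 79.4
```

```text
blue [280. 273.] centre mm [500.  365.1] r 33.3 
pale [269. 227.] (array([494.9, 368.2]), array([91.8, 87.5]), -0.2)
t=22.77 tcp [503.9 374.4  57.8] psi 78.8 tilt 0.14 turn -0.6 shift cm [-0.07 -0.18  2.98] w 0.463 F [ 1.3 -0.4  0.5] 60.4 q [ 0.52  0.22  1.73 -0.    1.19  0.72]
```

{"fn": "move_arm", "kwargs": {"rows": [[0, -0.15, 1, 0, 0, 0, -1], [0, 0, 0.8, 0, 0, 0, -1], [0, 0, 0.4, 0, 0, 0, -1], [0, 0, 0.2, 0, 0, 0, -1], [0, 0, 0.1, 0, 0, 0, -1], [0, 0, 0.1, 0, 0, 0, -1], [0, 0, 0, 0, 0, 0, -1], [0, 0, 0, 0, 0, 0, -1]]}}

```text
time: 23.43
tool_pos: [0.5032, 0.3758, 0.033]
tool_rot: [0.0, 0.773, 0.635, 0.0]
contact_force: [0.1, 0.2, -0.3]
gripper_width: 0.461
grasp_force: 60.4
```

{"fn": "move_arm", "kwargs": {"rows": [[0, 0, 0.2, 0, 0, 0, -1], [0, 0, 0.1, 0, 0, 0, -1], [0, 0, 0.1, 0, 0, 0, -1], [0, 0, 0, 0, 0, 0, -1], [0, 0, 0, 0, 0, 0, -1]]}}

```text
time: 23.85
tool_pos: [0.503, 0.3756, 0.0286]
tool_rot: [-0.0, 0.773, 0.635, -0.0]
contact_force: [0.4, -0.3, -0.2]
gripper_width: 0.46
grasp_force: 60.5
```

{"fn": "move_arm", "kwargs": {"rows": [[0, 0, 0.1, 0, 0, 0, -1], [0, 0, 0, 0, 0, 0, -1], [0, 0, 0, 0, 0, 0, 1], [0, 0, 0, 0, 0, 0, 1], [0, 0, 0, 0, 0, 0, 1], [0, 0, 0, 0, 0, 0, 1], [0, 0, -1.5, 0, 0, 0, 1], [0, 0, -3, 0, 0, 0, 1], [0, 0, -2.5, 0, 0, 0, 1], [0, 0, 0, 0, 0, 0, 1], [0, 0, 0, 0, 0, 0, 1]]}}

```text
time: 24.77
tool_pos: [0.5048, 0.3766, 0.1014]
tool_rot: [0.0, 0.773, 0.635, 0.003]
contact_force: [0.7, 0.0, -0.6]
gripper_width: 1.002
grasp_force: 0.0
```

```bash
python3 wr.py .049;python3 go.py 651 186 100 79.4
python3 - <<'E'
from plant import manip
import cv2
cv2.imwrite("pics/w6.png",manip.grab_frame("wrist")["img"])
E
```

```text
blue [277. 224.] centre mm [503.4 380.2] r 24.6 
pale [284. 250.] (array([501.3, 341.2]), array([140.5,  72.1]), 89.8)
t=24.82 tcp [503.6 375.9  99.2] psi 78.8 tilt 0.12 turn -0.6 shift cm [-15.96  17.99  -0.08] w 1.002 F [ 0.1  0.6 -1.1] 0.0 q [0.52 0.17 1.71 0.   1.26 0.72]
```

View pics/w6.png

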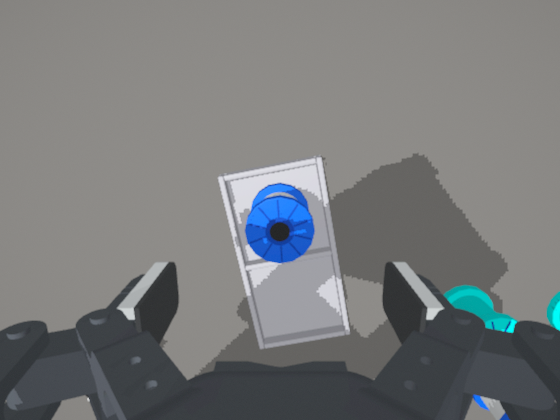

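The bobbin stands upright in the upper bay, with its top at (279,230). Next is the second bobbin, between the decoys.

{"fn": "move_arm", "kwargs": {"rows": [[-2, 2.2, 0, 0, 0, 0.4, 1], [-2, 2.2, 0, 0, 0, 0, 1], [-2, 2.2, 0, 0, 0, 0, 1], [-2, 2.2, 0, 0, 0, 0, 1], [-2, 2.2, 0, 0, 0, 0, 1], [-2, 2.3, 0, 0, 0, 0, 1], [-2, 2.3, 0, 0, 0, 0, 1], [-2, 2.3, 0, 0, 0, 0, 1], [0, 0, 0, 0, 0, 0, 1], [0, 0, 0, 0, 0, 0, 1], [0, 0, 0, 0, 0, 0, 1]]}}

```text
time: 25.78
tool_pos: [0.6451, 0.183, 0.0961]
tool_rot: [-0.001, 0.775, 0.632, -0.001]
contact_force: [-0.7, -0.1, 0.0]
gripper_width: 0.994
grasp_force: 0.0
```

```bash
python3 wr.py .046;python3 go.py 649 186 24 79.4
python3 - <<'E'
from plant import manip
import cv2
cv2.imwrite("pics/w7.png",manip.grab_frame("wrist")["img"])
E
```

```text
blue [358. 322.] centre mm [680.4 112.2] r 9.3 
blue [491. 252.] centre mm [766.7 145.1] r 9.9 
blue [290. 214.] centre mm [651.6 191.6] r 24.4 
blue [221.  89.] centre mm [629.1 267.5] r 8.3 
blue [386.  88.] centre mm [715.4 250.1] r 8.3 
pale [33. 60.] (array([506.4, 307.8]), array([75.7, 62.1]), 89.5)
t=25.83 tcp [645.  183.5  96.4] psi 78.4 tilt 0.14 turn -1.0 shift cm [0.32 0.35 7.24] w 1.0 F [-0.4  0.   0. ] 0.0 q [0.17 0.27 1.6  0.   1.27 0.37]
```

View pics/w7.png

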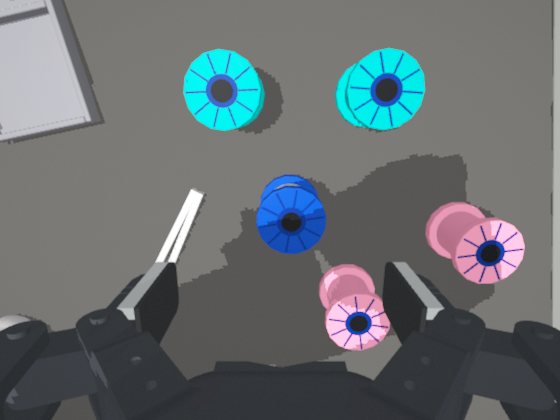

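The wrist view shows the blue bobbin's top at (291,221). The nearest decoy is the pink one at (358,322), clear of both finger paths.

{"fn": "move_arm", "kwargs": {"rows": [[0.5, 0.5, 2, 0, 0, 0, 1], [0, 0, 2, 0, 0, 0, 1], [0, 0, 2, 0, 0, 0, 1], [0, 0, 1.2, 0, 0, 0, 1], [0, 0, 0, 0, 0, 0, 1], [0, 0, 0, 0, 0, 0, -1], [0, 0, 0, 0, 0, 0, -1], [0, 0, 0, 0, 0, 0, -1], [0, 0, 0, 0, 0, 0, -1], [0, 0, 0, 0, 0, 0, -1], [0, 0, 0, 0, 0, 0, -1], [0, 0, 0, 0, 0, 0, -1], [0, 0, 0, 0, 0, 0, -1]]}}

```text
time: 26.97
tool_pos: [0.6539, 0.1872, 0.0281]
tool_rot: [0.001, 0.775, 0.632, 0.002]
contact_force: [-0.4, 0.5, 5.9]
gripper_width: 0.46
grasp_force: 60.5
```

{"fn": "move_arm", "kwargs": {"rows": [[0, 0, -0.5, 0, 0, 0, -1], [0, 0, -1, 0, 0, 0, -1], [0, 0, -2, 0, 0, 0, -1], [0, 0, -2, 0, 0, 0, -1], [0, 0, -3, 0, 0, 0, -1], [0, 0, -1, 0, 0, 0, -1], [0, 0, 0, 0, 0, 0, -1], [0, 0, 0, 0, 0, 0, -1]]}}

```text
time: 27.63
tool_pos: [0.6524, 0.1868, 0.1211]
tool_rot: [0.0, 0.775, 0.632, 0.0]
contact_force: [0.1, -0.0, -0.5]
gripper_width: 0.46
grasp_force: 60.4
```

```bash
python3 go.py 503 307 110 79.4
```

```text
t=27.63 tcp [652.4 186.8 121.1] psi 78.4 tilt 0.06 turn -1.0 shift cm [  9.06 -16.9    1.11] w 0.46 F [ 0.1 -0.  -0.5] 60.4 q [ 0.17  0.26  1.57 -0.    1.31  0.37]
```

{"fn": "move_arm", "kwargs": {"rows": [[0.8, -1.5, 0, 0, 0, -0.5, -1], [1.5, -2.8, 0, 0, 0, -0.5, -1], [1.5, -2.8, 0, 0, 0, 0, -1], [1.5, -2.8, 0, 0, 0, 0, -1], [1.5, -2.8, 0, 0, 0, 0, -1], [1.5, -2.8, 0, 0, 0, 0, -1], [0.8, -1.4, 0, 0, 0, 0, -1], [0, 0, 2, 0, 0, 0, -1], [0, 0, 2, 0, 0, 0, -1], [0, 0, 2, 0, 0, 0, -1], [0, 0, 1, 0, 0, 0, -1], [0, 0, 0, 0, 0, 0, -1], [0, 0, 0, 0, 0, 0, -1], [0, 0, 0, 0, 0, 0, -1]]}}

```text
time: 28.8
tool_pos: [0.5038, 0.3081, 0.0515]
tool_rot: [0.0, 0.77, 0.639, 0.001]
contact_force: [-0.0, -0.1, 0.5]
gripper_width: 0.46
grasp_force: 60.5
```

```bash
python3 go.py 503 307 30 79.4
```

```text
t=28.80 tcp [503.8 308.1  51.5] psi 79.4 tilt 0.06 turn -0.0 shift cm [-0.12 -0.06  2.15] w 0.46 F [-0.  -0.1  0.5] 60.5 q [ 0.42  0.15  1.83 -0.    1.17  0.61]
```

{"fn": "move_arm", "kwargs": {"rows": [[-0.1, 0, 0.8, 0, 0, 0, -1], [0, 0, 0.6, 0, 0, 0, -1], [0, 0, 0.3, 0, 0, 0, -1], [0, 0, 0.2, 0, 0, 0, -1], [0, 0, 0.1, 0, 0, 0, -1], [0, 0, 0, 0, 0, 0, -1], [0, 0, 0, 0, 0, 0, -1], [0, 0, 0, 0, 0, 0, -1]]}}

```text
time: 29.47
tool_pos: [0.5033, 0.3069, 0.0311]
tool_rot: [0.0, 0.77, 0.639, 0.0]
contact_force: [-0.7, -0.5, 3.5]
gripper_width: 0.462
grasp_force: 60.6
```

{"fn": "move_arm", "kwargs": {"rows": [[0, 0, 0.1, 0, 0, 0, -1], [0, 0, 0, 0, 0, 0, -1], [0, 0, 0, 0, 0, 0, 1], [0, 0, 0, 0, 0, 0, 1], [0, 0, 0, 0, 0, 0, 1], [0, 0, 0, 0, 0, 0, 1], [0, 0, -1.5, 0, 0, 0, 1], [0, 0, -3, 0, 0, 0, 1], [0, 0, -2.5, 0, 0, 0, 1], [0, 0, 0, 0, 0, 6.4, 1], [0, 0, 0, 0, 0, 6.4, 1], [0, 0, 0, 0, 0, 6.4, 1], [0, 0, 0, 0, 0, 6.4, 1], [0, 0, 0, 0, 0, 6.4, 1], [0, 0, 0, 0, 0, 6.4, 1], [0, 0, 0, 0, 0, 6.4, 1], [0, 0, 0, 0, 0, 6.8, 1], [0, 0, 0, 0, 0, 0, 1], [0, 0, 0, 0, 0, 0, 1]]}}

```text
time: 31.05
tool_pos: [0.503, 0.3068, 0.0994]
tool_rot: [0.0, 0.97, 0.242, -0.0]
contact_force: [-0.8, -0.6, 0.3]
gripper_width: 0.995
grasp_force: 0.0
```

```bash
python3 wr.py .049;python3 go.py 351 282 90 27.8
```

```text
blue [279. 222.] centre mm [506.9 308.9] r 24.5 
blue [179. 172.] centre mm [506. 373.] r 25.1 
blue [463.  65.] centre mm [628.4 263.3] r 13.4 
pale [232. 187.] (array([501.6, 339.7]), array([140.6,  73.5]), 89.3)
t=31.10 tcp [503.  306.8  99.5] psi 27.9 tilt 0.01 turn 0.1 shift cm [-14.6   -4.89   0.95] w 1.0 F [0.2 0.3 0.2] 0.0 q [ 0.42  0.08  1.81 -0.    1.25  1.5 ]
```

{"fn": "move_arm", "kwargs": {"rows": [[-2.9, -1, 0, 0, 0, 0, 1], [-2.9, -1, 0, 0, 0, 0, 1], [-2.9, -1, 0, 0, 0, 0, 0.2], [-2.9, -1, 0, 0, 0, 0, 0.2], [-3, -0.9, 0, 0, 0, 0, 0.2], [0, 0, 2, 0, 0, 0, 0.2], [0, 0, 0, 0, 0, 0, 0.2], [0, 0, 0, 0, 0, 0, 0.2]]}}

```text
time: 31.77
tool_pos: [0.3504, 0.2818, 0.0791]
tool_rot: [0.0, 0.971, 0.241, -0.001]
contact_force: [-0.0, -0.9, 0.2]
gripper_width: 0.596
grasp_force: 0.0
```

```bash
python3 go.py 351 282 7 27.8
python3 - <<'E'
from h import *
from plant import manip
f=manip.grab_frame("wrist");h=cv2.cvtColor(f["img"],cv2.COLOR_BGR2HSV)
cv2.imwrite("pics/w8.png",f["img"])
for c in blobs((h[...,2]>140)[:330]&(h[...,1]<60)[:330],150): print(c.mean(0).round(),rect(plane(f,c,.015)),rect(plane(f,c,.024)))
for c in blobs((h[...,2]<45)[:330],150): print("dark",c.mean(0).round(),rect(plane(f,c,.024)))
E
```

```text
t=31.77 tcp [350.4 281.8  79.1] psi 27.9 tilt 0.09 turn 0.1 shift cm [0.06 0.01 7.21] w 0.596 F [-0.  -0.9  0.2] 0.0 q [ 0.51 -0.24  2.14 -0.    1.23  1.6 ]
[361. 276.] (array([343.2, 216.3]), array([40.1, 12.3]), 48.3) (array([346. , 220.5]), array([38.3, 11.7]), 48.3)
[419. 218.] (array([394.8, 209.2]), array([56.9, 35.8]), -58.0) (array([395.4, 213.7]), array([54.4, 34.2]), -58.0)
[308. 166.] (array([371.1, 293.4]), array([388.7, 203.2]), -62.1) (array([372.7, 294.3]), array([371.9, 194.4]), -62.1)
```

View pics/w8.png

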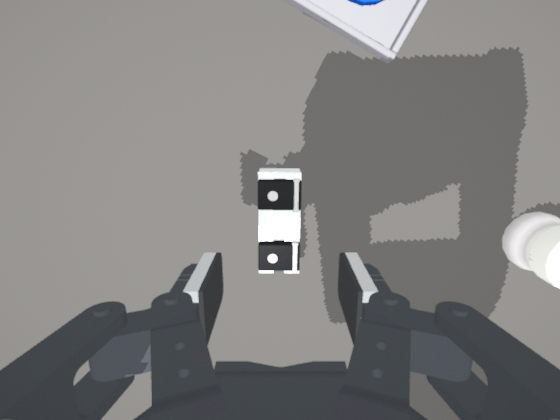

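The clamp lies square to the jaws, centred at about (280,221) and spanning rows 169–273. The jar is well to the right. I'll project the centre.

Run:
```python
from h import *
from plant import manip
f=manip.grab_frame("wrist")
print(plane(f,[(280,169),(280,273),(260,227),(300,227)],.015)*1000)
```

```text
[[381.30100305 298.30086631]
 [319.87107193 265.87854501]
 [342.35357858 292.20966302]
 [354.29639608 269.58276803]]
```

{"fn": "move_arm", "kwargs": {"rows": [[0, 0, 2, 0, 0, 0, 0.2], [0, 0, 2, 0, 0, 0, 0.2], [0, 0, 1.8, 0, 0, 0, 0.2], [0, 0, 1, 0, 0, 0, 0.2], [0, 0, 0, 0, 0, 0, 0.2], [0, 0, 0, 0, 0, 0, 0.2], [0, 0, 0, 0, 0, 0, 0.2]]}}

```text
time: 32.45
tool_pos: [0.3523, 0.2827, 0.0129]
tool_rot: [-0.0, 0.971, 0.24, 0.001]
contact_force: [0.1, 0.4, 0.2]
gripper_width: 0.599
grasp_force: 0.0
```

{"fn": "move_arm", "kwargs": {"rows": [[-0.1, 0, 0.5, 0, 0, 0, 0.2], [0, 0, 0, 0, 0, 0, 0.2], [0, 0, 0, 0, 0, 0, -1], [0, 0, 0, 0, 0, 0, -1], [0, 0, 0, 0, 0, 0, -1], [0, 0, 0, 0, 0, 0, -1], [0, 0, 0, 0, 0, 0, -1], [0, 0, 0, 0, 0, 0, -1], [0, 0, 0, 0, 0, 0, -1]]}}

```text
time: 33.2
tool_pos: [0.3507, 0.282, 0.0074]
tool_rot: [-0.0, 0.971, 0.24, 0.0]
contact_force: [-0.3, 0.6, 5.3]
gripper_width: 0.279
grasp_force: 59.5
```

{"fn": "move_arm", "kwargs": {"rows": [[0, 0, -0.5, 0, 0, 0, -1], [0, 0, -1, 0, 0, 0, -1], [0, 0, -2, 0, 0, 0, -1], [0, 0, -3, 0, 0, 0, -1], [0, 0, -2.5, 0, 0, 0, -1], [0, 0, 0, 0, 0, 0, -1], [0, 0, 0, 0, 0, 0, -1]]}}

```text
time: 33.78
tool_pos: [0.3513, 0.2824, 0.0988]
tool_rot: [-0.001, 0.971, 0.24, 0.002]
contact_force: [-0.6, -0.0, -1.3]
gripper_width: 0.278
grasp_force: 59.0
```

```bash
python3 go.py 643.5 -12.5 100 82.6
python3 - <<'E'
from plant import manip
import cv2
cv2.imwrite("pics/w9.png",manip.grab_frame("wrist")["img"])
E
```

```text
t=33.78 tcp [351.3 282.4  98.8] psi 27.8 tilt 0.25 turn -54.8 shift cm [-25.48  32.77  -0.12] w 0.278 F [-0.6 -0.  -1.3] 59.0 q [ 0.51 -0.27  2.13  0.    1.27  1.6 ]
```

View pics/w9.png

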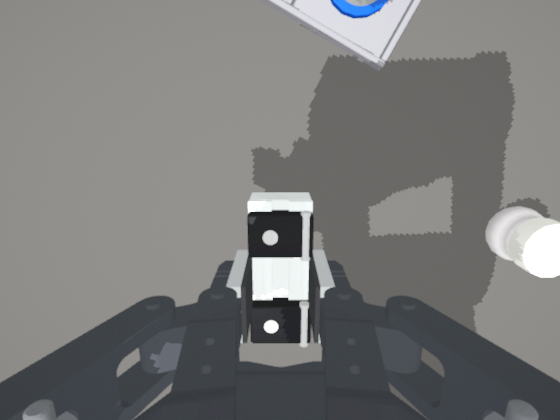

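The clamp is held level by its middle, at about (280,268). I turn it to the tray's heading and carry it over.

{"fn": "move_arm", "kwargs": {"rows": [[0, 0, 0, 0, 0, -6.85, -1], [0, 0, 0, 0, 0, -6.85, -1], [0, 0, 0, 0, 0, -6.85, -1], [0, 0, 0, 0, 0, -6.85, -1], [0, 0, 0, 0, 0, -6.85, -1], [0, 0, 0, 0, 0, -6.85, -1], [0, 0, 0, 0, 0, -6.85, -1], [0, 0, 0, 0, 0, -6.85, -1], [-1.2, 1.6, 0, 0, 0, 0, -1], [-2.2, 2.8, 0, 0, 0, 0, -1], [-2.2, 2.8, 0, 0, 0, 0, -1], [-2.2, 2.8, 0, 0, 0, 0, -1], [-2.2, 2.8, 0, 0, 0, 0, -1], [-2.2, 2.8, 0, 0, 0, 0, -1], [-2.2, 2.8, 0, 0, 0, 0, -1], [-2.2, 2.8, 0, 0, 0, 0, -1], [-2.2, 2.8, 0, 0, 0, 0, -1], [-1.2, 1.6, 0, 0, 0, 0, -1], [0, 0, 0, 0, 0, 0, -1], [0, 0, 0, 0, 0, 0, -1]]}}

```text
time: 35.5
tool_pos: [0.5771, 0.0497, 0.0944]
tool_rot: [-0.002, 0.752, 0.659, -0.001]
contact_force: [-0.3, 0.3, -0.8]
gripper_width: 0.276
grasp_force: 59.1
```

```bash
python3 wr.py .012; python3 go.py 643.5 -12.5 11 82.6
```

```text
blue [460.  97.] centre mm [697.  111.9] r 10.9 
pale [284. 243.] (array([572.4,  26.1]), array([80.7, 44.4]), 82.6)
t=35.55 tcp [576.6  50.5  94.6] psi 82.5 tilt 0.25 turn -0.1 shift cm [-5.38  7.45  8.36] w 0.281 F [-0.6  0.6 -0.7] 59.1 q [-0.04  0.07  1.83  0.    1.25  0.09]
```

{"fn": "move_arm", "kwargs": {"rows": [[-1.1, 1.5, 0, 0, 0, 0, -1], [-1.6, 2.2, 0, 0, 0, 0, -1], [-1.6, 2.2, 0, 0, 0, 0, -1], [-1.1, 1.55, 0, 0, 0, 0, -1], [0, 0, 1.5, 0, 0, 0, -1], [0, 0, 2, 0, 0, 0, -1], [0, 0, 1.5, 0, 0, 0, -1], [0, 0, 0, 0, 0, 0, -1], [0, 0, 0, 0, 0, 0, -1], [0, 0, 0, 0, 0, 0, -1]]}}

```text
time: 36.38
tool_pos: [0.6448, -0.0121, 0.0469]
tool_rot: [-0.0, 0.751, 0.66, -0.0]
contact_force: [0.1, -0.2, -1.3]
gripper_width: 0.276
grasp_force: 59.2
```

```bash
python3 go.py 643.5 -12.5 11 82.6
python3 - <<'E'
from plant import manip
import cv2
cv2.imwrite("pics/w10.png",manip.grab_frame("wrist")["img"])
E
```

```text
t=36.38 tcp [644.8 -12.1  46.9] psi 82.6 tilt 0.01 turn 0.0 shift cm [-0.06 -0.12  3.59] w 0.276 F [ 0.1 -0.2 -1.3] 59.2 q [-0.13  0.27  1.69  0.    1.18 -0.01]
```

View pics/w10.png

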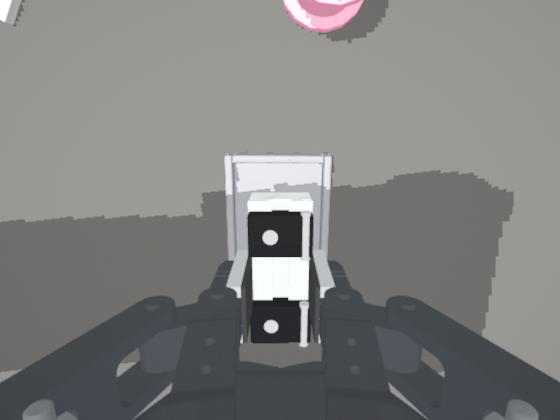

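The clamp is parallel to the tray and centred across it: the tray walls are at columns 230 and 327, the clamp at 280.

{"fn": "move_arm", "kwargs": {"rows": [[0, -0.1, 1, 0, 0, 0, -1], [0, 0, 1, 0, 0, 0, -1], [0, 0, 0.7, 0, 0, 0, -1], [0, 0, 0.3, 0, 0, 0, -1], [0, 0, 0.1, 0, 0, 0, -1], [0, 0, 0.1, 0, 0, 0, -1], [0, 0, 0, 0, 0, 0, -1], [0, 0, 0, 0, 0, 0, -1], [0, 0, 0, 0, 0, 0, -1]]}}

```text
time: 37.18
tool_pos: [0.6445, -0.0128, 0.0152]
tool_rot: [0.0, 0.751, 0.66, 0.0]
contact_force: [0.1, -0.1, -1.4]
gripper_width: 0.28
grasp_force: 59.2
```

{"fn": "move_arm", "kwargs": {"rows": [[0, 0, 0.2, 0, 0, 0, -1], [0, 0, 0.1, 0, 0, 0, -1], [0, 0, 0, 0, 0, 0, -1], [0, 0, 0, 0, 0, 0, -1]]}}

```text
time: 37.52
tool_pos: [0.644, -0.0127, 0.0116]
tool_rot: [-0.0, 0.751, 0.66, -0.0]
contact_force: [0.1, 0.3, -1.1]
gripper_width: 0.276
grasp_force: 59.2
```

{"fn": "move_arm", "kwargs": {"rows": [[0, 0, 0.1, 0, 0, 0, -1], [0, 0, 0, 0, 0, 0, -1], [0, 0, 0, 0, 0, 0, -1]]}}

```text
time: 37.77
tool_pos: [0.6441, -0.0127, 0.0106]
tool_rot: [-0.0, 0.751, 0.66, -0.0]
contact_force: [1.0, -0.5, 0.1]
gripper_width: 0.283
grasp_force: 59.2
```

Contact is starting. I release and lift well clear.

{"fn": "move_arm", "kwargs": {"rows": [[0, 0, 0, 0, 0, 0, 0.2], [0, 0, 0, 0, 0, 0, 0.2], [0, 0, 0, 0, 0, 0, 0.2], [0, 0, 0, 0, 0, 0, 0.2], [0, 0, -1, 0, 0, 0, 0.2], [0, 0, -3, 0, 0, 0, 0.2], [0, 0, -3, 0, 0, 0, 0.2], [0, 0, -3, 0, 0, 0, 0.2], [0, 0, -3, 0, 0, 0, 0.2], [0, 0, -3, 0, 0, 0, 0.2], [-3, -3, -1, 0, 0, 0, 0.2], [-3, -3, 0, 0, 0, 0, 0.2], [-3, -3, 0, 0, 0, 0, 0.2], [-3, -3, 0, 0, 0, 0, 0.2], [-3, -3, 0, 0, 0, 0, 0.2], [0, 0, 0, 0, 0, 0, 0.2], [0, 0, 0, 0, 0, 0, 0.2]]}}

```text
time: 39.18
tool_pos: [0.4788, -0.1402, 0.1811]
tool_rot: [0.001, 0.752, 0.659, 0.0]
contact_force: [0.4, 0.0, 1.1]
gripper_width: 0.599
grasp_force: 0.0
```

Run:
```python
from h import *
from plant import manip
for n in("scene","top"):
    f=manip.grab_frame(n);cv2.imwrite(f"pics/{n}1.png",f["img"])
```

```text
(no output)
```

View pics/scene1.png

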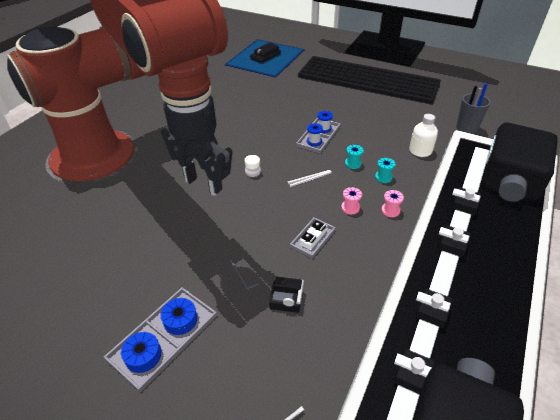

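View pics/top1.png

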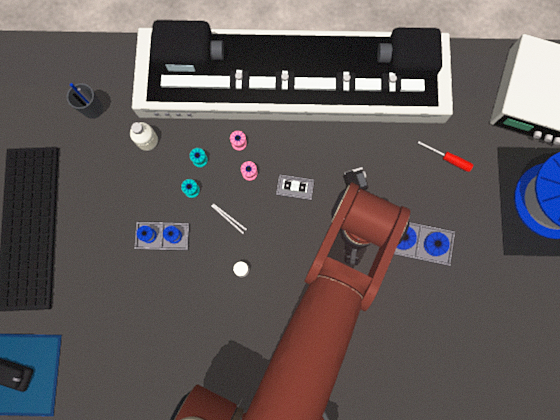

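Both views show every piece seated in its bay: bobbins at (147,234) and (172,234), clamp at (295,187), reels at (405,238) and (437,244). The cleaver and jar have not moved, and the arm is clear.

```bash
python3 -c "
from plant import manip
print(manip.job_done())"
```

```text
the job is handed in; nothing more can be done
None
```

The job is handed in at about 39 s: the final pictures show both bobbins, both reels and the clamp upright in their bays, with the cleaver and cap jar where they stood; no verdict came back.

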